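# Peel the stuck top tray off its nested stack and present it to the code reader

### The job

The top steel tray has stuck in the nested stack of trays below it, so peel it off: take it by the square lug on its corner, lift that corner first until the tray lets go, and leave the rest of the stack lying flat where it is. Then hold the tray level, right way up and centred over the glass window of the code reader, about 8 cm above the glass, without touching the reader; finish while still holding it there. Leave the other things on the bench alone.

Things in the scene. Friction and masses are not known exactly. Their poses are not given: they have to be found in the camera images.
- tray: The top tray: pressed steel, open, 110 g. Tub 134 (x) x 94 (y) mm outside, wall 3 mm, flat underside; rim flange 156 x 116 mm, its opening 128 x 88 mm, 24 to 28 mm above the underside. Origin: centre of the tub's underside; z up, x along the length. It starts nested in the stack, axes parallel, origin 16 mm above the stack's origin, its rim resting on the stack's rim.
- lug (a point): Centre of the square steel lug standing upright on the +x +y corner of the top tray's rim: x 70, y 50, z 41 mm in the tray's frame. 16 x 16 mm, sides parallel to the tray's x and y, 26 mm tall: from 13 mm below this point (the rim's top face) to 13 mm above. It starts 57 mm above the bench.
- far_corner (a point): Underside of the top tray's rim at the corner diagonally across from the lug: x -78, y -58, z 24 mm in the tray's frame; starts 40 mm above the bench. Tilting the tray up by about 8 degrees about this corner frees all catches but the one next to it, which gives way when the tilted tray is then raised slowly.
- stack: The rest of the stack: three steel trays jammed together as one loose piece, 350 g, 156 x 116 mm over the rims, 40 mm tall, no lug. Origin: centre of its underside on the bench; z up, x along the length. Spring catches on its long walls, at x +56 and -56 mm, hold the top tray; each snaps free at about 1 N once the tray has risen 4 to 8 mm there. Pulling all four at once lifts the stack too.
- reader: Code reader, a grey box fixed to the bench, 150 (x) x 130 (y) x 45 mm tall, with a glass window in its top. Origin: centre of its underside; z up.
- glass (a point): Centre of the reader's dark glass window (110 x 90 mm), 46 mm above the bench, z up.
- bottle: Bystander: amber bottle with white cap, 52 mm across, 90 mm tall, standing loose. Origin: centre of its underside.
- jar: Bystander: small clear jar with a blue cap, 40 mm across, 55 mm tall, standing loose. Origin: centre of its underside.
- tipbox: Bystander: white pipette-tip box with clear lid, 87 x 122 x 62 mm, loose. Origin: centre of its underside.
Mind the look-alikes: they are no part of the job. What is shaped like the tray but blue or red is not meant.

How it is judged:
By the outcome, as a careful person would: the job done as asked, in the order asked, and still so for the second after the job is handed in, while the arm keeps its last pose, push and grip.
It also fails if it takes over 48 s, if anything falls off the work surface, if the arm or the gripper's body presses on something with over 40 N, if the wrist force passes 120 N, or if a joint passes its speed limit or range.

### The arm

A 6-joint arm with a two-finger parallel gripper is mounted at the origin on the work surface. World frame = base frame: x ahead of the robot, y to its left, z up, the work surface at z = 0. Lengths are in mm, angles in rad, forces in N, time in s.
With the tool pointing down it reaches from about 350 to 875 mm from the base axis. Payload 4.2 kg.
Tool frame: the origin (TCP) lies at the very end of the fingers, on their centre line; the grasp point (between the pads) lies arm.grip_point_offset behind it (arm.grip_point_offset is the distance from the TCP to the grasp point, in mm); z points along the fingers, y is the line along which they close (so a half turn about z gives the same grasp; the last joint's range is limited). The gripper opens to 85 mm and grips with 20 to 120 N. Pads are 22 mm wide; open, the fingers measure 114 mm over their backs; the gripper's body (76 mm by 85 mm) begins 54 mm behind the grasp point. The pads swing forward as they close: fully open they stand 13 mm farther back than shut.
Start: joints at [1.562, 0.385, 0.008, 0, -1.194, -0.259], TCP at [165.35, 602.709, 231.312] pointing down, gripper open.
Joint ranges: [-3.14, 3.14], [-1.21, 2.06], [-1.07, 1.41], [-3.16, 2.05], [-2.99, -0.16], [-3.1, 3.1]. Speed limits (rad/s): [2.79, 2.79, 3.14, 3.14, 3.14, 3.14].

### API

Orientations are given as a unit quaternion [x, y, z, w].
In Python, from bench import arm, cams, ticket gives the robot as it stands.
- The arm moves only by the tool servo_tool, never from a script. Its argument "commands" is a list that holds one entry, the list of rows, each a list of 7 numbers: the closure in counts, from 0 (fully open) to 255 (shut), then the shift along the tool's x, y, z in m, then the turn, a rotation vector about the tool's x, y, z in degrees. In form: [[[grip, x, y, z, ax, ay, az], ...]]. A call has 1 to 10 rows; each row shifts and turns the commanded pose from where the row before left it, along the tool's axes as they then stand; what a row does not reach is not made up. A row lasts 1/12 s, in which the tool goes at most 41.7 mm and 7.16 degrees, less where a joint would pass 70% of its speed; a pose out of reach is approached as far as the arm can. A call with a gripper value outside its range is refused whole. The fingers move at their own pace and stop on an object; the grip force is fixed at half the most. Time passes only in rows, so rows that do not move let the fingers close. It gives the time, the measured TCP pose, the force, the opening and the grip force at its end, in the units of the state.
- arm.read_state(): the state, without advancing time (a new reading comes with each control period).
- cams.get_image(name): name is "side" or "top"; returns a dict with "frame" (420x560x3 uint8, blue, green, red), "K" (3x3 intrinsics, pixels), "T" (4x4, takes a point from camera to world coordinates). Camera axes: x right, y up, looking along -z (the intrinsics and any distortion apply to the point x, -y, -z); pixel columns grow to the right and rows downward; lengths in mm; the calibration is good to about 2 mm. A picture is of the moment at which its call begins. There is no depth.
- ticket.job_done(): hands the job in; it is judged then, once.
The state is a dict: "clock": time; "joints": joint angles; "joint_vel": joint speeds; "joint_efforts": joint torques, N m; "position": TCP position; "ee_rot": TCP orientation; "contact_force": force on the tool from outside, world axes, zero at the start; "wrist_torque": the same for the moment, N m; "gripper_width": finger opening in mm; "grasp_force": force on a finger pad.
Only numpy, scipy, OpenCV 4.12 (cv2) and the standard library are available. Lean on these libraries where they do the work, as an engineer would, in place of code of your own. Each camera call takes 0.05 s, during which the arm holds its last target. There are 200 camera calls.

## Working session

There is one attempt and no reset: what is moved stays moved. The work goes in short steps, Python scripts to look and compute and a tool call to move; the robot and the scene stay as the last step left them, time stands still between calls to the robot, and variables do not carry over. Pictures are saved under pics/ and viewed, at most 10 in all, crops included, and the job is handed in when it is done.

Besides the shell and the picture viewer there is one more tool, called after "Call:" as a command line: name --argument value ..., lists and objects as JSON in quotes. servo_tool: Moves the arm, as the interface text tells. Its arguments: {"type":"object","properties":{"commands":{"type":"array","items":{"type":"array","items":{"type":"array","items":{"type":"number"}}}}},"required":["commands"]}

```bash
mkdir -p pics; ls; python3 - <<'E'
from bench import arm,cams
import cv2,numpy as np
np.set_printoptions(precision=4,suppress=True)
print(arm.read_state(), arm.grip_point_offset)
for n in("side","top"):
    d=cams.get_image(n); cv2.imwrite(f"pics/{n}0.png",d["frame"]); print(n,d["K"],d["T"],[k for k in d])
E
```

```text
pics
{'clock': 0.0, 'joints': array([ 1.5617,  0.3855,  0.0066, -0.0005, -1.194 , -0.2586]), 'joint_vel': array([ 0.0003, -0.0004, -0.0002,  0.0014, -0.0003,  0.0017]), 'joint_efforts': array([ -0.0013, -39.2286,  18.8399,   4.1864,  -0.0046,   0.    ]), 'position': array([165.1745, 602.1541, 230.2137]), 'ee_rot': array([ 0.991 , -0.1336, -0.0001,  0.0011]), 'contact_force': array([ 0.119 , -0.2228,  0.8394]), 'wrist_torque': array([-0.0729, -0.0536, -0.0312]), 'grasp_force': 0.0, 'gripper_width': 85.41668253917788} 18.700000000000003
side [[425.7578   0.     281.473 ]
 [  0.     425.7578 210.1884]
 [  0.       0.       1.    ]] [[ -0.9521   0.218   -0.2145 368.7593]
 [ -0.3052  -0.6334   0.7111 686.4714]
 [  0.0191   0.7425   0.6696 674.6427]
 [  0.       0.       0.       1.    ]] ['frame', 'K', 'T']
top [[500.9156   0.     282.0188]
 [  0.     500.9156 206.586 ]
 [  0.       0.       1.    ]] [[  -0.0076    0.9964   -0.084   444.8759]
 [  -1.       -0.0075    0.0013   26.6531]
 [   0.0007    0.084     0.9965 1127.5716]
 [   0.        0.        0.        1.    ]] ['frame', 'K', 'T']
```

View pics/top0.png

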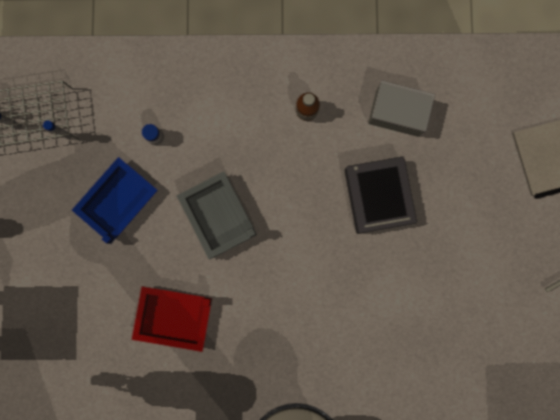

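View pics/side0.png

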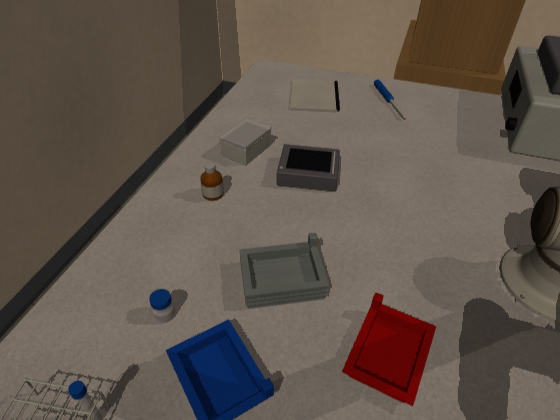

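The top view shows the grey steel tray at (217,215), the reader at (380,194), the bottle at (308,104), the jar at (151,133) and the tip box at (402,107). In the side view the grey tray is at (285,272), with its lug at about (313,243).

Candidates in the top view are blue (116,200), red (173,318) and grey (217,215). Only the grey one is steel and sits on a thick nested stack, so I'll confirm that one in an enlarged crop.

```bash
python3 - <<'E'
import cv2,numpy as np
a=cv2.imread("pics/top0.png")[165:265,170:270]; b=cv2.imread("pics/side0.png")[225:315,230:340]
f=lambda i,s:np.clip(cv2.resize(i,None,fx=s,fy=s,interpolation=cv2.INTER_CUBIC).astype(float)*1.7,0,255).astype(np.uint8)
A=f(a,4);B=f(b,3.6);c=np.zeros((400,800,3),np.uint8);c[:,:400]=A;c[:B.shape[0],404:404+B.shape[1]]=B[:,:396]
cv2.imwrite("pics/crop0.png",c)
E
```

```text
(no output)
```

View pics/crop0.png

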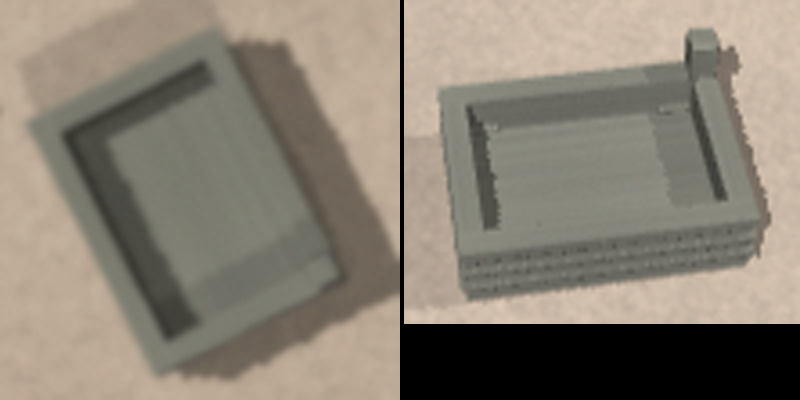

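The crop confirms it: grey trays nested, with ribs visible below the rim. The lug is at the top view's lower-right corner, about (254,234), and in the side view at about (313,239). Now I'll triangulate.

```bash
cat > h.py <<'E'
from bench import arm,cams
import cv2,numpy as np
np.set_printoptions(precision=4,suppress=True)
def P(d):
    R=d["T"][:3,:3]@np.diag([1,-1,-1]); t=d["T"][:3,3]
    return d["K"]@np.c_[R.T,-R.T@t]
def tri(a,b,ds,dt):
    X=cv2.triangulatePoints(P(ds),P(dt),np.array(a,float).reshape(-1,2).T,np.array(b,float).reshape(-1,2).T); return (X[:3]/X[3]).T
def plane(p,d,z):
    p=np.array(p,float).reshape(-1,2); R=d["T"][:3,:3]@np.diag([1,-1,-1]); t=d["T"][:3,3]
    r=(R@np.linalg.inv(d["K"])@np.c_[p,np.ones(len(p))].T).T
    return t+r*((z-t[2])/r[:,2])[:,None]
def proj(X,d):
    q=P(d)@np.append(X,1); return q[:2]/q[2]
E
python3 - <<'E'
from h import *
s=cams.get_image("side");t=cams.get_image("top")
# tray corners: A(-x?),..., three non-lug rim corners, hand pixels from crop
T=[(222.5,172),(177.5,195.5),(210,258.6)]; S=None
print("top rim z44",plane(T,t,44))
Sd=[(240,250),(246.1,294.4),(328,285.5)]
print("side rim z44",plane(Sd,s,44))
print("tri",tri(Sd,T,s,t))
print("lug z57 top",plane([(253.7,234.5)],t,70),"side",plane([(312.8,239)],s,57))
for n,d,r in(("top",t,(150,240,335,425)),("side",s,(140,195,270,350))):
    f=d["frame"][r[0]:r[1],r[2]:r[3]].max(2)
    m=(f<28).astype(np.uint8); m=cv2.morphologyEx(m,cv2.MORPH_OPEN,np.ones((5,5)))
    c=max(cv2.findContours(m,0,2)[0],key=cv2.contourArea)
    q=cv2.approxPolyDP(c,6,True).reshape(-1,2)+[r[2],r[0]]
    print(n,cv2.contourArea(c),q.tolist(),plane(q,d,46))
E
```

```text
top rim z44 [[612.9662 154.574   44.    ]
 [562.1156 252.2987  44.    ]
 [425.0581 181.0268  44.    ]]
side rim z44 [[612.9635 156.9535  44.    ]
 [561.8915 254.4472  44.    ]
 [425.5481 187.26    44.    ]]
tri [[613.5657 154.9136  41.5982]
 [562.4716 252.8144  41.6373]
 [425.4442 182.0179  37.5037]]
lug z57 top [[475.3917  85.4056  70.    ]] side [[480.2898  92.7252  57.    ]]
top 1866.5 [[396, 168], [359, 174], [367, 220], [405, 214]] [[ 618.617  -224.0645   46.    ]
 [ 606.0192 -143.0767   46.    ]
 [ 505.5365 -158.3144   46.    ]
 [ 517.9141 -240.8579   46.    ]]
side 775.5 [[290, 149], [287, 167], [329, 171], [330, 152]] [[ 622.2142 -216.7316   46.    ]
 [ 606.1112 -138.1857   46.    ]
 [ 503.3994 -156.5284   46.    ]
 [ 519.6134 -238.1427   46.    ]]
```

```bash
python3 - <<'E'
from h import *
s=cams.get_image("side");t=cams.get_image("top")
c0=np.array([519.2,170.0]); a=np.radians(206.7); R=np.array([[np.cos(a),-np.sin(a)],[np.sin(a),np.cos(a)]])
L=[(62,42),(62,58),(78,58),(78,42)]
out=np.zeros((400,800,3),np.uint8)
for k,(d,(x0,y0),S) in enumerate(((t,(172,165),4),(s,(235,225),4))):
    im=np.clip(cv2.resize(d["frame"][y0:y0+100,x0:x0+100],None,fx=S,fy=S,interpolation=cv2.INTER_CUBIC)*1.7,0,255).astype(np.uint8)
    def pl(pts,z,col):
        q=[(proj(np.append(c0+R@p,z),d)-[x0,y0]+.5)*S for p in pts]
        cv2.polylines(im,[np.int32(q)],True,col,1)
    pl([(78,58),(-78,58),(-78,-58),(78,-58)],44,(0,0,255)); pl(L,44,(255,255,0)); pl(L,70,(0,255,0))
    out[:,400*k:400*k+400]=im
cv2.imwrite("pics/ov.png",out)
E
```

```text
(no output)
```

View pics/ov.png

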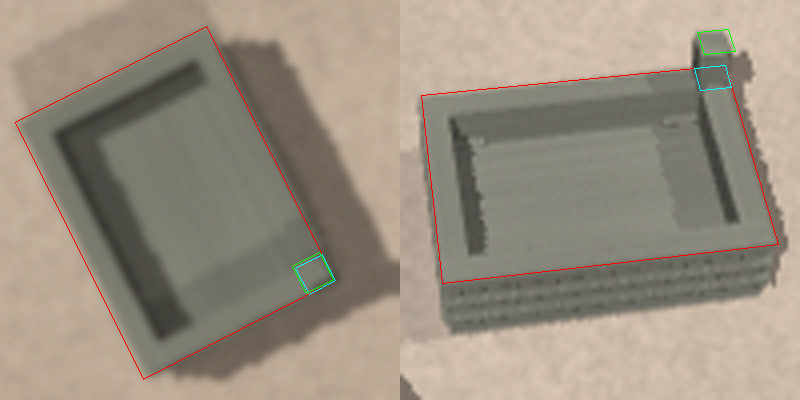

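The overlay matches the images to within about 2 mm. In the side view the real lug sits about 5 crop pixels left of the drawn one, so I take the lug as (480.5, 93.3). The far corner is then at about (564, 256). Moving to hover above the lug.

Call:
servo_tool --commands '[[[0,0.0274,0.0255,0,0,0,0],[0,0.0274,0.0255,0,0,0,0],[0,0.0274,0.0255,0,0,0,0],[0,0.0274,0.0255,0,0,0,0],[0,0.0274,0.0255,0,0,0,0],[0,0.0274,0.0255,0,0,0,0],[0,0.0274,0.0255,0,0,0,0],[0,0.0274,0.0255,0,0,0,0],[0,0.0274,0.0255,0,0,0,0],[0,0.0274,0.0255,0,0,0,0]]]'

```text
clock: 1.13
position: [362.6, 282.6, 231.6]
ee_rot: [0.991, -0.133, 0.0, -0.0]
contact_force: [0.3, -0.2, -0.1]
gripper_width: 85.4
grasp_force: 0.0
```

Call:
servo_tool --commands '[[[0,0.0274,0.0255,0,0,0,0],[0,0.0274,0.0255,0,0,0,0],[0,0.0274,0.0255,0,0,0,0],[0,0.0274,0.0255,0,0,0,0],[0,0.0274,0.0255,0,0,0,0],[0,0.0274,0.0255,0,0,0,0],[0,0,0,0.012,0,0,6.85],[0,0,0,0.012,0,0,6.85],[0,0,0,0.012,0,0,6.85],[0,0,0,0.012,0,0,6.85]]]'

```text
clock: 1.97
position: [480.3, 92.7, 182.9]
ee_rot: [0.93, -0.368, 0.0, -0.0]
contact_force: [0.1, 0.2, 0.2]
gripper_width: 85.6
grasp_force: 0.0
```

Call:
servo_tool --commands '[[[0,0,0,0.012,0,0,6.85],[0,0,0,0.012,0,0,6.85],[0,0,0,0.012,0,0,6.85],[0,0,0,0.012,0,0,0],[0,0,0,0,0,0,0],[0,0,0,0,0,0,0]]]'

```text
clock: 2.47
position: [480.0, 93.1, 135.1]
ee_rot: [0.851, -0.524, -0.0, 0.001]
contact_force: [-1.1, -0.0, -0.8]
gripper_width: 85.7
grasp_force: 0.0
```

Call:
servo_tool --commands '[[[0,0,0,0.02,0,0,0],[0,0,0,0.02,0,0,0],[0,0,0,0,0,0,0],[0,0,0,0,0,0,0]]]'

```text
clock: 2.8
position: [480.3, 93.2, 95.7]
ee_rot: [0.851, -0.524, -0.0, 0.0]
contact_force: [0.5, 1.4, 0.4]
gripper_width: 84.9
grasp_force: 0.0
```

```bash
python3 - <<'E'
from h import *
s=cams.get_image("side");t=cams.get_image("top")
print(arm.read_state()["position"])
out=np.zeros((480,800,3),np.uint8)
for k,(d,(x0,y0)) in enumerate(((t,(185,160)),(s,(235,170)))):
    im=np.clip(cv2.resize(d["frame"][y0:y0+120,x0:x0+100],None,fx=4,fy=4,interpolation=cv2.INTER_CUBIC)*1.7,0,255).astype(np.uint8)
    for X in([480.5,93.3,70],[480,93.2,95.5]):
        q=np.int32((proj(X,d)-[x0,y0]+.5)*4); cv2.circle(im,tuple(map(int,q)),3,(0,0,255),-1)
    out[:,400*k:400*k+400]=im
cv2.imwrite("pics/hov.png",out)
E
```

```text
[481.2425  93.705   96.7933]
```

View pics/hov.png

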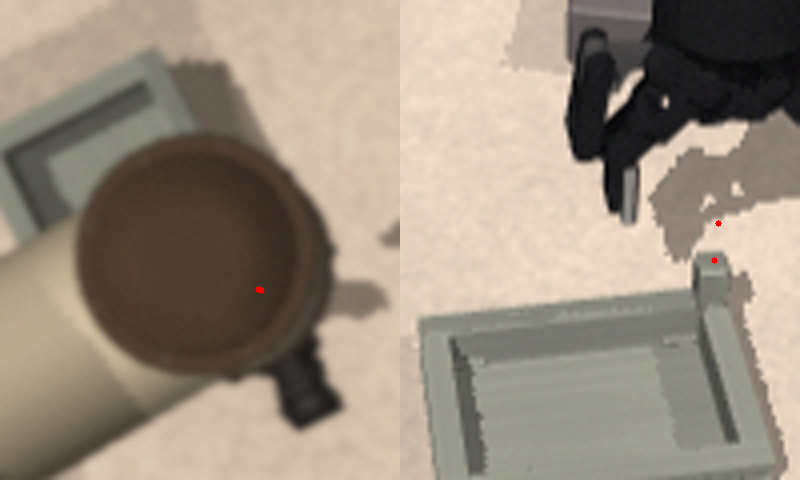

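The side view shows the lug top at about (710,258) in the crop, within a few pixels of the predicted dot. The left finger tip is at (622,218), clear of the rim. Descending and closing.

Call:
servo_tool --commands '[[[0,0,0,0.015,0,0,0],[0,0,0,0.015,0,0,0],[0,0,0,0.01,0,0,0],[0,0,0,0.0075,0,0,0],[140,0,0,0,0,0,0],[140,0,0,0,0,0,0],[140,0,0,0,0,0,0],[140,0,0,0,0,0,0]]]'

```text
clock: 3.57
position: [480.8, 93.6, 48.7]
ee_rot: [0.851, -0.525, 0.001, -0.001]
contact_force: [0.4, -0.8, -0.6]
gripper_width: 39.4
grasp_force: 0.0
```

```bash
python3 - <<'E'
from h import *
s=cams.get_image("side")
print(arm.read_state())
im=np.clip(cv2.resize(s["frame"][195:275,260:360],None,fx=8,fy=8,interpolation=cv2.INTER_CUBIC)[:600]*1.7,0,255).astype(np.uint8)
cv2.imwrite("pics/pre.png",im)
E
```

```text
{'clock': 3.6167, 'joints': array([ 0.5246,  0.3821, -0.5492,  0.0002, -0.6377, -0.0585]), 'joint_vel': array([-0.0007,  0.003 , -0.0041, -0.0004,  0.0006,  0.001 ]), 'joint_efforts': array([  0.0021, -32.2592,  12.1226,   2.6944,   0.0025,   0.0001]), 'position': array([480.6967,  93.5035,  48.6131]), 'ee_rot': array([ 0.8513, -0.5246,  0.0005, -0.0007]), 'contact_force': array([0.0802, 0.7051, 0.4741]), 'wrist_torque': array([-0.0686, -0.0152,  0.0231]), 'grasp_force': 0.0, 'gripper_width': 38.57705914014772}
```

View pics/pre.png

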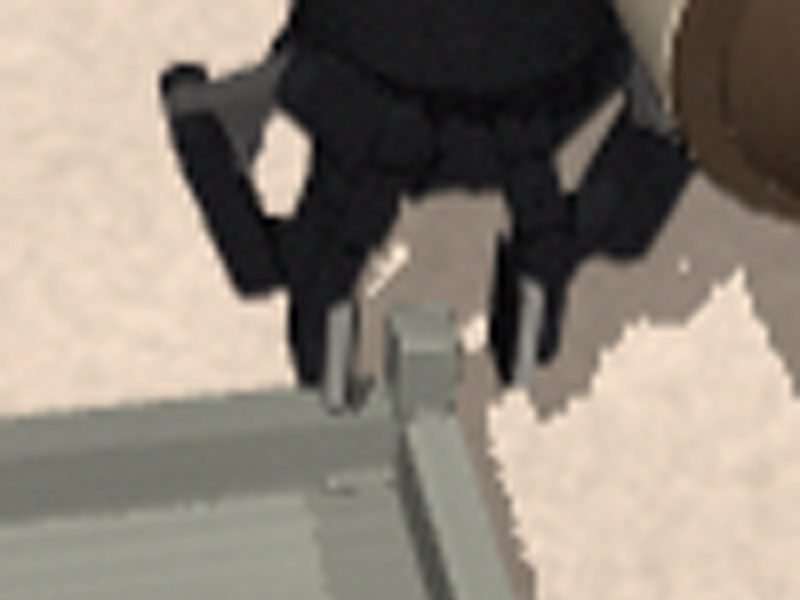

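The pads' front edges are at x≈340 and x≈531 in the crop, so their middle is at 435. The lug is centred at about 425, so the gripper sits about 2 mm too far along +tool y. I'll shift −2 mm and lower slightly, then close.

Call:
servo_tool --commands '[[[140,0,-0.002,0.0015,0,0,0],[255,0,0,0,0,0,0],[255,0,0,0,0,0,0],[255,0,0,0,0,0,0],[255,0,0,0,0,0,0],[255,0,0,0,0,0,0],[255,0,0,0,0,0,0],[255,0,0,0,0,0,0]]]'

```text
clock: 4.28
position: [482.1, 94.2, 46.6]
ee_rot: [0.851, -0.525, 0.0, -0.0]
contact_force: [-1.1, 0.5, 5.0]
gripper_width: 14.7
grasp_force: 59.1
```

Lug gripped (59 N). Tilting about the far corner, which in the tool frame is at (−108, −148, +7) mm, in 0.5° rows.

Call:
servo_tool --commands '[[[255,-4e-05,-5e-05,-0.0016,-0.404,0.295,0],[255,-4e-05,-5e-05,-0.0016,-0.404,0.295,0],[255,-4e-05,-5e-05,-0.0016,-0.404,0.295,0],[255,-4e-05,-5e-05,-0.0016,-0.404,0.295,0],[255,-4e-05,-5e-05,-0.0016,-0.404,0.295,0],[255,-4e-05,-5e-05,-0.0016,-0.404,0.295,0],[255,-4e-05,-5e-05,-0.0016,-0.404,0.295,0],[255,-4e-05,-5e-05,-0.0016,-0.404,0.295,0],[255,-4e-05,-5e-05,-0.0016,-0.404,0.295,0],[255,-4e-05,-5e-05,-0.0016,-0.404,0.295,0]]]'

```text
clock: 5.12
position: [482.6, 95.2, 62.5]
ee_rot: [0.851, -0.524, 0.004, 0.044]
contact_force: [0.5, 0.0, -0.1]
gripper_width: 15.0
grasp_force: 58.5
```

Call:
servo_tool --commands '[[[255,-4e-05,-5e-05,-0.0016,-0.404,0.295,0],[255,-4e-05,-5e-05,-0.0016,-0.404,0.295,0],[255,-4e-05,-5e-05,-0.0016,-0.404,0.295,0],[255,-4e-05,-5e-05,-0.0016,-0.404,0.295,0],[255,-4e-05,-5e-05,-0.0016,-0.404,0.295,0],[255,-4e-05,-5e-05,-0.0016,-0.404,0.295,0],[255,-4e-05,-5e-05,-0.0016,-0.404,0.295,0],[255,0,0,0,0,0,0],[255,0,0,0,0,0,0]]]'

```text
clock: 5.87
position: [483.6, 97.2, 73.5]
ee_rot: [0.849, -0.523, 0.006, 0.073]
contact_force: [-0.2, 1.5, 0.3]
gripper_width: 14.7
grasp_force: 58.7
```

```bash
python3 - <<'E'
from h import *
s=cams.get_image("side"); print(arm.read_state())
im=np.clip(cv2.resize(s["frame"][180:320,220:360],None,fx=4,fy=4,interpolation=cv2.INTER_CUBIC)*1.7,0,255).astype(np.uint8)
cv2.imwrite("pics/tilt.png",im)
E
```

```text
{'clock': 5.9167, 'joints': array([ 0.5738,  0.3914, -0.4887,  0.1011, -0.8212, -0.1813]), 'joint_vel': array([-0.0028,  0.0004, -0.0033, -0.0007, -0.0017,  0.0007]), 'joint_efforts': array([ -0.8147, -33.8769,  12.8031,   3.0764,  -0.5288,  -0.1623]), 'position': array([483.5613,  97.0544,  73.4697]), 'ee_rot': array([ 0.849 , -0.5232,  0.006 ,  0.0735]), 'contact_force': array([-1.0131,  1.6316, -0.6346]), 'wrist_torque': array([ 0.7148, -0.0849,  0.1315]), 'grasp_force': 58.699586391448975, 'gripper_width': 15.379765990005778}
```

View pics/tilt.png

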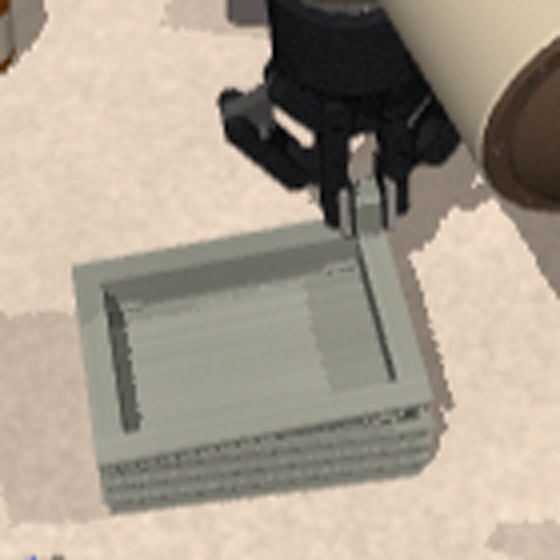

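The tray is tilted about 8.4° with the far corner still on the rim, and the stack is flat. Now raising slowly, straight up in the world frame.

Call:
servo_tool --commands '[[[255,9e-05,0.00012,-0.001,0,0,0],[255,9e-05,0.00012,-0.001,0,0,0],[255,9e-05,0.00012,-0.001,0,0,0],[255,9e-05,0.00012,-0.001,0,0,0],[255,9e-05,0.00012,-0.001,0,0,0],[255,9e-05,0.00012,-0.001,0,0,0],[255,9e-05,0.00012,-0.001,0,0,0],[255,9e-05,0.00012,-0.001,0,0,0],[255,9e-05,0.00012,-0.001,0,0,0],[255,9e-05,0.00012,-0.001,0,0,0]]]'

```text
clock: 6.75
position: [483.3, 96.7, 83.5]
ee_rot: [0.849, -0.523, 0.006, 0.074]
contact_force: [-0.2, -0.1, -0.7]
gripper_width: 15.0
grasp_force: 58.6
```

Call:
servo_tool --commands '[[[255,0.00018,0.00024,-0.002,0,0,0],[255,0.00018,0.00024,-0.002,0,0,0],[255,0.00018,0.00024,-0.002,0,0,0],[255,0.00018,0.00024,-0.002,0,0,0],[255,0.00018,0.00024,-0.002,0,0,0],[255,0.00018,0.00024,-0.002,0,0,0],[255,0.00018,0.00024,-0.002,0,0,0],[255,0.00018,0.00024,-0.002,0,0,0],[255,0.00018,0.00024,-0.002,0,0,0],[255,0.00018,0.00024,-0.002,0,0,0]]]'

```text
clock: 7.58
position: [483.3, 96.8, 103.9]
ee_rot: [0.849, -0.523, 0.006, 0.074]
contact_force: [0.4, 0.9, -0.7]
gripper_width: 14.7
grasp_force: 58.6
```

```bash
python3 - <<'E'
from h import *
s=cams.get_image("side"); print(arm.read_state())
im=np.clip(cv2.resize(s["frame"][160:320,220:360],None,fx=3.5,fy=3.5,interpolation=cv2.INTER_CUBIC)*1.7,0,255).astype(np.uint8)
cv2.imwrite("pics/up.png",im)
E
```

```text
{'clock': 7.6333, 'joints': array([ 0.5738,  0.3481, -0.4546,  0.0948, -0.8982, -0.1715]), 'joint_vel': array([-0.0003,  0.0026, -0.0007,  0.0018,  0.0144, -0.0014]), 'joint_efforts': array([ -0.0513, -32.4726,  14.107 ,   3.2047,  -0.2598,   0.0022]), 'position': array([483.5686,  96.8975, 104.2706]), 'ee_rot': array([ 0.849 , -0.5232,  0.006 ,  0.0736]), 'contact_force': array([ 0.0563,  1.2238, -0.6729]), 'wrist_torque': array([ 0.228 , -0.1631,  0.0051]), 'grasp_force': 58.584328293800354, 'gripper_width': 14.531806582342625}
```

View pics/up.png

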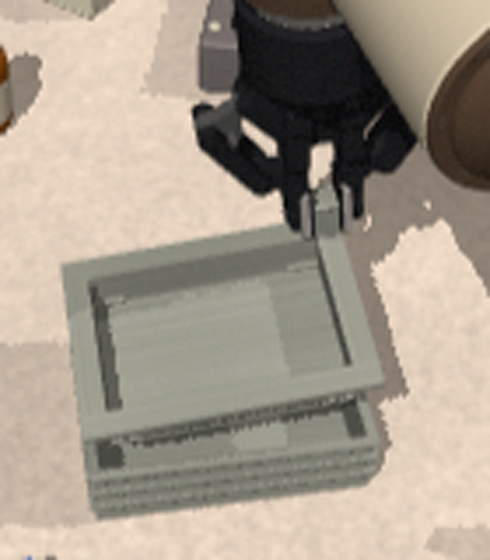

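The tray is free of the stack and the stack still lies flat. Raising further, then levelling.

Call:
servo_tool --commands '[[[255,0.0007,0.001,-0.008,0,0,0],[255,0.0007,0.001,-0.008,0,0,0],[255,0.0007,0.001,-0.008,0,0,0],[255,0.0007,0.001,-0.008,0,0,0],[255,0.0007,0.001,-0.008,0,0,0],[255,0.0007,0.001,-0.008,0,0,0],[255,0.0007,0.001,-0.008,0,0,0],[255,0.0007,0.001,-0.008,0,0,0],[255,0.0007,0.001,-0.008,1.374,-1.003,0],[255,0,0,0,1.374,-1.003,0]]]'

```text
clock: 8.47
position: [484.0, 97.4, 178.3]
ee_rot: [0.851, -0.524, 0.004, 0.042]
contact_force: [0.3, 0.3, -0.6]
gripper_width: 15.0
grasp_force: 58.6
```

Call:
servo_tool --commands '[[[255,0,0,0,1.374,-1.003,0],[255,0,0,0,1.374,-1.003,0],[255,0,0,0,1.374,-1.003,0],[255,0,0,0,0,0,0],[255,0,0,0,0,0,0]]]'

```text
clock: 8.88
position: [482.8, 96.1, 176.5]
ee_rot: [0.851, -0.525, -0.0, -0.0]
contact_force: [0.5, -0.4, -1.2]
gripper_width: 14.9
grasp_force: 58.6
```

```bash
python3 - <<'E'
from h import *
s=cams.get_image("side");t=cams.get_image("top"); st=arm.read_state(); print(st)
out=np.zeros((540,800,3),np.uint8)
for k,(d,(x0,y0)) in enumerate(((t,(160,140)),(s,(210,120)))):
    im=np.clip(cv2.resize(d["frame"][y0:y0+180,x0:x0+133],None,fx=3,fy=3,interpolation=cv2.INTER_CUBIC)*1.7,0,255).astype(np.uint8)
    out[:,400*k:400*k+399]=im
cv2.imwrite("pics/lev.png",out)
E
```

```text
{'clock': 8.9833, 'joints': array([ 0.5278,  0.2113, -0.3909,  0.0002, -0.969 , -0.0618]), 'joint_vel': array([ 0.0034,  0.006 ,  0.0049,  0.0003, -0.0015,  0.001 ]), 'joint_efforts': array([ -0.1247, -28.92  ,  17.1264,   3.8117,   0.0706,   0.0012]), 'position': array([483.059 ,  96.5733, 176.3352]), 'ee_rot': array([ 0.8513, -0.5247, -0.    ,  0.0002]), 'contact_force': array([ 0.0969, -0.2125, -1.4588]), 'wrist_torque': array([-0.1045,  0.033 ,  0.0345]), 'grasp_force': 58.61213028430939, 'gripper_width': 14.802657875159701}
```

View pics/lev.png

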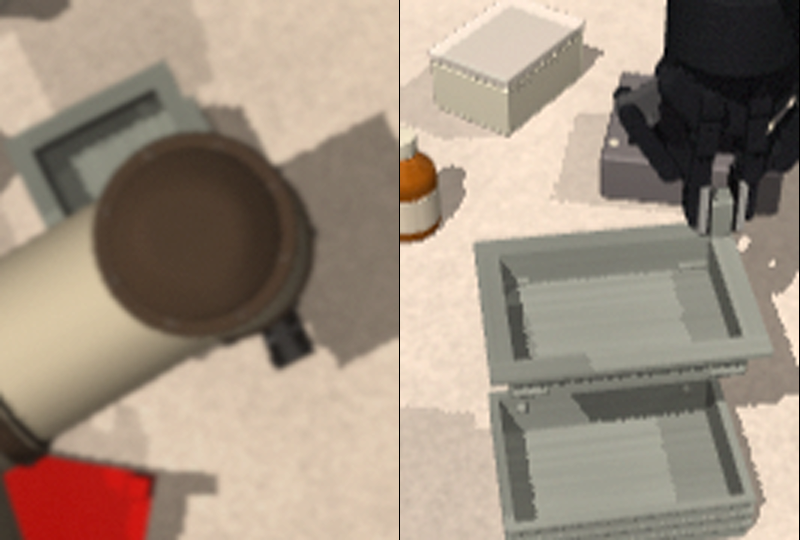

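The held tray looks level above the stack, with rim corners in the crop at (474,242), (492,382) and (772,352). The stack is undisturbed. Now carrying it over the reader.

Call:
servo_tool --commands '[[[255,0.0088,0.0039,0,0,0,0],[255,0.0176,0.0077,0,0,0,0],[255,0.0176,0.0077,0,0,0,0],[255,0.0176,0.0077,0,0,0,0],[255,0.0176,0.0077,0,0,0,0],[255,0.0176,0.0077,0,0,0,0],[255,0.0176,0.0077,0,0,0,0],[255,0.0176,0.0077,0,0,0,0],[255,0.0176,0.0077,0,0,0,0],[255,0.0176,0.0077,0,0,0,0]]]'

```text
clock: 9.82
position: [492.7, -86.9, 176.3]
ee_rot: [0.851, -0.525, -0.0, 0.0]
contact_force: [0.1, 0.2, -0.9]
gripper_width: 15.0
grasp_force: 58.6
```

Call:
servo_tool --commands '[[[255,0.0176,0.0077,0,0,0,0],[255,0.0176,0.0077,0,0,0,0],[255,0.0176,0.0077,0,0,0,0],[255,0.0176,0.0077,0,0,0,0],[255,0.0176,0.0077,0,0,0,0],[255,0.0176,0.0077,0,0,0,0],[255,0.0176,0.0077,0,0,0,0],[255,0.0176,0.0077,0,0,0,0],[255,0.0088,0.0039,0,0,0,0],[255,0,0,0,0,0,1.5]]]'

```text
clock: 10.65
position: [501.3, -250.6, 175.9]
ee_rot: [0.844, -0.537, -0.0, 0.0]
contact_force: [-0.6, 0.1, -0.1]
gripper_width: 15.2
grasp_force: 58.6
```

Call:
servo_tool --commands '[[[255,0,0,0,0,0,2.7],[255,0,0,0,0,0,2.7],[255,0,0,0,0,0,2.7],[255,0,0,0,0,0,2.7],[255,0,0,0,0,0,2.7],[255,0,0,0,0,0,2.7],[255,0,0,0,0,0,0],[255,0,0,0,0,0,0],[255,0,0,0,0,0,0]]]'

```text
clock: 11.4
position: [501.4, -248.6, 176.4]
ee_rot: [0.761, -0.649, -0.0, 0.0]
contact_force: [-0.7, 0.6, -0.4]
gripper_width: 14.5
grasp_force: 58.6
```

```bash
python3 - <<'E'
from h import *
s=cams.get_image("side");t=cams.get_image("top"); st=arm.read_state(); print(st)
out=np.zeros((480,800,3),np.uint8)
for k,(d,(x0,y0)) in enumerate(((t,(330,120)),(s,(245,75)))):
    im=np.clip(cv2.resize(d["frame"][y0:y0+120,x0:x0+100],None,fx=4,fy=4,interpolation=cv2.INTER_CUBIC)*1.7,0,255).astype(np.uint8)
    out[:,400*k:400*k+400]=im
cv2.imwrite("pics/over.png",out); cv2.imwrite("pics/so.png",s["frame"]); cv2.imwrite("pics/to.png",t["frame"])
E
```

```text
{'clock': 11.5, 'joints': array([-0.1707,  0.3208, -0.235 , -0.0001, -1.0152,  0.3286]), 'joint_vel': array([-0.0006, -0.0008,  0.0005,  0.0026,  0.0008, -0.0037]), 'joint_efforts': array([  0.002 , -34.9779,  17.6846,   3.9175,   0.0515,   0.0047]), 'position': array([ 501.4439, -248.6003,  176.4297]), 'ee_rot': array([ 0.7607, -0.6492, -0.0001,  0.    ]), 'contact_force': array([-0.2416, -0.5317, -1.4925]), 'wrist_torque': array([-0.107 ,  0.0763, -0.0139]), 'grasp_force': 58.6232328414917, 'gripper_width': 14.91530471381151}
```

View pics/over.png

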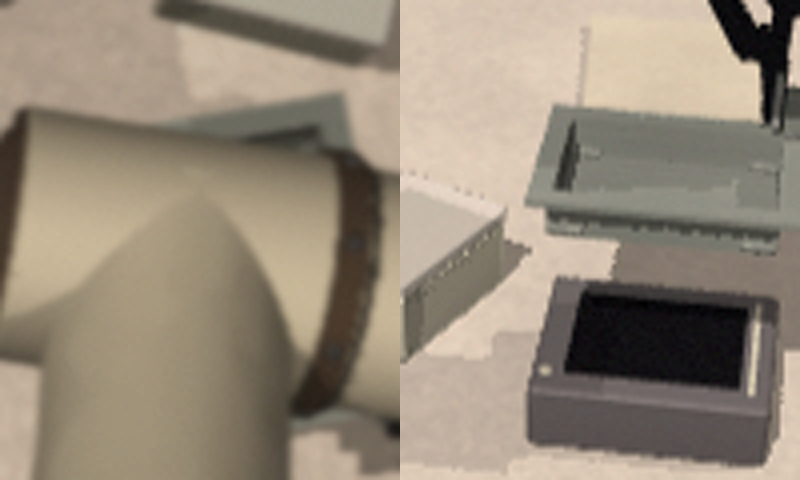

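The side view has the tray over the reader, with rim corners in the crop at (555,105) and (526,205) and the glass at (565–745, 290–388). The arm hides most of the top view, leaving only one tray corner at (343,95). I'll compare the measured rim corners with the nominal grip.

```bash
cat > fit.py <<'E'
from h import *
from scipy.spatial.transform import Rotation as Ro
from scipy.optimize import least_squares
s=cams.get_image("side");t=cams.get_image("top")
C={"A":(-78,58,28),"B":(-78,-58,28),"C":(78,-58,28)}
L=np.array([70,50,41.])
# (cam, corner, px, yaw, tcp)
p1=np.array([483,96.4,176.4]);p2=np.array([501.4,-248.6,176.4]);y1=206.7;y2=206.7-17.7+.0
y2=2*np.degrees(np.arctan2(-.6492,.7607))+270; y1=2*np.degrees(np.arctan2(-.5247,.8513))+270
M=[(t,"A",(215,160.7),y1,p1),(t,"B",(162.7,186.7),y1,p1),(s,"A",(234.7,200.7),y1,p1),(s,"B",(240.7,247.3),y1,p1),(s,"C",(334,237.3),y1,p1),
(s,"A",(283.75,101.25),y2,p2),(s,"B",(276.5,126.25),y2,p2),(t,"A",(415.75,143.75),y2,p2)]
def world(X,q,yaw,tcp): # tray point -> world ; q: rotvec(deg) in tray frame, dy, dz of the lug wrt nominal
    R0=Ro.from_euler("z",yaw,degrees=True)
    return tcp+R0.apply(np.array([0,q[3],10.4+q[4]])+Ro.from_rotvec(q[:3],degrees=True).apply(np.array(X)-L))
def res(q,reg=True):
    r=[(proj(world(C[c],q,yw,tp),d)-px) for d,c,px,yw,tp in M]
    return np.concatenate([np.ravel(r),np.array([q[0]/3,q[1]/3,q[2]/3,q[3]/3,q[4]/3])])
if __name__=="__main__":
    print(y1,y2); print("nominal",res(np.zeros(5))[:16].reshape(-1,2).round(1).tolist())
    o=least_squares(res,np.zeros(5)); print(o.x, o.fun[:16].reshape(-1,2).round(1).tolist())
    print("C side",proj(world(C["C"],o.x,y2,p2),s),"origin",world((0,0,0),o.x,y2,p2),"nominal",world((0,0,0),np.zeros(5),y2,p2))
E
python3 fit.py
```

```text
206.7046699494587 189.04349365712773
nominal [[-1.0, -2.0], [-2.9, -0.7], [-0.8, -1.0], [-1.5, -0.8], [-0.1, -0.3], [-0.4, -1.3], [-0.8, -2.3], [-0.4, -1.9]]
[ 0.8643 -1.724   0.3119  2.304  -0.4718] [[0.2, -1.8], [-1.0, -0.2], [-0.5, 0.4], [-0.7, 1.2], [0.0, -0.7], [-0.2, 0.2], [-0.2, -0.1], [-0.1, -1.3]]
C side [345.2072 130.8196] origin [ 561.5455 -190.9971  142.4927] nominal [ 562.6706 -188.2186  145.8   ]
```

```bash
cat > fit2.py <<'E'
from fit import *
S0=[("A",(240,250)),("B",(246.1,294.4)),("C",(328,285.5))];T0=[("A",(222.5,172)),("B",(177.5,195.5)),("C",(210,258.6))]
fs0,ft0,fs,ft=[cv2.imread("pics/"+n,0) for n in("side0.png","top0.png","so.png","to.png")]
lev=cv2.imread("pics/lev.png",0); lt=cv2.resize(lev[:,:399],(133,180),interpolation=cv2.INTER_AREA); ls=cv2.resize(lev[:,400:799],(133,180),interpolation=cv2.INTER_AREA)
def sub(im,p,o=(0,0)):
    p0=np.array(p,float)-.4-o
    r=cv2.cornerSubPix(im,np.float32(p0).reshape(1,1,2),(3,3),(-1,-1),(3,60,.01)).ravel()
    if np.hypot(*(r-p0))>1.6: r=p0
    return r+o
O=[]
p0=np.array([482.1,94.2,46.6])
for c,p in S0: O.append((s,c,sub(fs0,p),None,p0))
for c,p in T0: O.append((t,c,sub(ft0,p),None,p0))
for i,(d,c,p,y,tp) in enumerate(M):
    im,o=((lt,(160,140)) if d is t else (ls,(210,120))) if i<5 else ((ft if d is t else fs),(0,0))
    O.append((d,c,sub(im,p,o),y,tp))
for o in O: print(o[1],o[2].round(2),end=" ")
def f(v):
    q,dyaw,sh,bs,bt=v[:5],v[5],v[6:8],v[8:10],v[10:12]; r=[]
    for d,c,px,yw,tp in O:
        if yw is None: w=world(C[c],np.r_[0,0,dyaw,q[3:]],y1,tp+np.r_[sh,0])
        else: w=world(C[c],q,yw,tp)
        r.append(proj(w,d)+(bs if d is s else bt)-px)
    return np.concatenate([np.ravel(r),q/[3,3,3,3,1.5],[dyaw/2],sh/2,bs/1.5,bt/1.5])
o=least_squares(f,np.zeros(12),loss="soft_l1"); n=2*len(O)
J=o.jac; sd=np.sqrt(np.diag(np.linalg.inv(J.T@J)))*.5
print("\n",o.x.round(2)); print(sd.round(2)); print(o.fun[:n].reshape(-1,2).round(1).tolist())
print(world((0,0,0),o.x[:5],y2,p2))
E
python3 fit2.py
```

```text
A [238.88 249.38] B [245.7 294. ] C [327.6 285.1] A [222.1 171.6] B [175.77 195.56] C [208.99 259.38] A [214.23 159.35] B [162.94 185.22] A [233.78 200.69] B [240.3 246.9] C [333.9  236.73] A [283.17 100.41] B [275.15 125.68] A [415.36 142.62] 
 [ 0.46 -1.04  0.07  1.18 -0.42  1.03 -0.96 -0.39 -0.16 -0.13  0.2   0.31]
[0.54 0.44 0.32 1.01 0.73 0.3  0.72 0.7  0.24 0.46 0.45 0.31]
[[-0.2, -0.6], [-0.6, 1.5], [1.2, -0.5], [0.6, -0.8], [-0.3, 0.1], [-0.4, -0.1], [0.7, -0.2], [-1.8, 1.2], [0.2, -0.2], [-0.9, 0.7], [-0.2, 0.0], [0.1, 0.3], [0.6, -0.5], [0.4, -0.1]]
[ 562.0874 -189.7636  143.7145]
```

The fit gives a tray centre of (562,−190), against (562.4,−189.5) for the glass. It also shows a droop of about 1°, which I'll correct while lowering to 8 cm above the glass.

Call:
servo_tool --commands '[[[255,0,0,0.003,0.25,-0.1,0],[255,0,0,0.005,0.25,-0.1,0],[255,0,0,0.005,0.25,-0.1,0],[255,0,0,0.004,0.25,-0.1,0],[255,0,0,0.002,0,0,0],[255,0,0,0,0,0,0],[255,0,0,0,0,0,0],[255,0,0,0,0,0,0]]]'

```text
clock: 12.37
position: [501.8, -248.6, 157.7]
ee_rot: [0.76, -0.649, 0.003, -0.009]
contact_force: [-1.0, 0.9, -1.2]
gripper_width: 14.9
grasp_force: 58.6
```

```bash
python3 - <<'E'
from fit import *
st=arm.read_state(); print(st["position"],st["ee_rot"],st["contact_force"],st["clock"])
# tray vs tool: fitted grip tilt, plus tool correction -> expected level tray
g=cv2.cvtColor(s["frame"],cv2.COLOR_BGR2GRAY)
for q in (np.array([0,0,0,1.2,-.4]),np.array([.46,-1.04,0,1.2,-.4]),np.array([-.5,1,0,1.2,-.4])):
    tot=q
    r=[]
    for c in "ABC":
        p=proj(world(C[c],tot,y2,st["position"]),s); r.append(p)
    print("pred",np.round(r,1).tolist(),world((0,0,0),tot,y2,st["position"]))
for c in "AB":
    p=proj(world(C[c],np.array([0,0,0,1.2,-.4]),y2,st["position"]),s)
    print(c,cv2.cornerSubPix(g,np.float32(p).reshape(1,1,2),(4,4),(-1,-1),(3,60,.01)).ravel())
# stack check: old vs new side image inside the stack's lower outline
d=cv2.absdiff(cv2.imread("pics/side0.png"),s["frame"]).max(2); print("stack lower rows diff",d[296:306,250:325].mean())
E
```

```text
[ 501.8593 -248.6048  157.7729] [ 0.7604 -0.6493  0.0033 -0.009 ] [ 0.4454  0.4864 -0.6289] 12.4667
pred [[283.0, 106.7], [275.5, 130.9], [343.6, 137.6]] [ 563.3185 -189.4086  126.7729]
pred [[283.1, 107.6], [275.6, 132.3], [343.7, 137.9]] [ 562.6214 -189.8596  125.1091]
pred [[283.0, 105.8], [275.4, 129.6], [343.6, 137.4]] [ 563.9558 -188.9522  128.4387]
A [282.7223 106.4783]
B [272.3139 128.0081]
stack lower rows diff 5.344
```

Rim corner A is within 0.3 px of its predicted level position. The tray centre is about (563,−189,126.8), which is 8 cm above the glass and within about 1 mm of its centre. Handing in.

```bash
python3 -c "
from bench import ticket
print(ticket.job_done())"
```

```text
the job is handed in; nothing more can be done
None
```

The job is handed in at about 12.5 s on the clock: the tray was peeled off by its lug, leaving the stack flat, and is held right way up about 8 cm above the reader's glass, by my measurements centred to 1–2 mm and level to about 1°.

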